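# Sort the kiln furniture into its bins under the wire rack

### The arm

A 7-joint arm with a two-finger parallel gripper is mounted at the origin on the work surface. World frame = base frame: x ahead of the robot, y to its left, z up, the work surface at z = 0. Lengths are in mm, angles in rad, forces in N, time in s.
With the tool pointing down it reaches from about 350 to 900 mm from the base axis. Payload 7.2 kg.
Tool frame: the origin (TCP) lies at the very end of the fingers, on their centre line; the grasp point (between the pads) lies bot.pinch_z behind it (bot.pinch_z is the distance from the TCP to the grasp point, in mm); z points along the fingers, y is the line along which they close (so a half turn about z gives the same grasp; the last joint's range is limited). The gripper opens to 88 mm and grips with 3 to 60 N. Pads are 20 mm wide; open, the fingers measure 115 mm over their backs; the gripper's body (75 mm by 178 mm) begins 61 mm behind the grasp point.
Start: joints at [1.077, 0.411, -0.013, 1.596, 0.006, 1.134, -0.082], TCP at [258.145, -569.201, 222.653] pointing down, gripper open.
Joint ranges: [-2.95, 2.95], [-0.29, 1.99], [-1.47, 1.44], [0.14, 2.54], [-1.03, 4.17], [0.13, 1.85], [-2.86, 2.86]. Speed limits (rad/s): [2.39, 2.39, 3.01, 3.01, 3.14, 3.14, 3.14].

### API

Orientations are given as [roll, pitch, yaw] about the fixed x, y, z axes, in that order (R = Rz(yaw) Ry(pitch) Rx(roll)).
In Python, from plant import status, read_camera, bot gives the robot as it stands.
- The arm moves only by the shell command python3 -m handwheel 'ROWS' [FORCE]. ROWS is JSON, a list of rows, each an object with "linear": the shift along the tool's x, y, z in m, a list of three; "delta_rot": the turn, a rotation vector about the tool's x, y, z in rad, a list of three; "hand": the opening, from 0 (shut) to 1 (fully open). In form: [{"linear": [dx, dy, dz], "delta_rot": [wx, wy, wz], "hand": hand}, ...]. A call has 1 to 10 rows; each row shifts and turns the commanded pose from where the row before left it, along the tool's axes as they then stand; what a row does not reach is not made up. A row lasts 1/8 s, in which the tool goes at most 62.5 mm and 10.7 degrees, less where a joint would pass 70% of its speed; a pose out of reach is approached as far as the arm can. A call with a gripper value outside its range is refused whole. The fingers move at their own pace and stop on an object; FORCE is the grip in N (left out, the last holds). Time passes only in rows, so rows that do not move let the fingers close. It gives the time, the measured TCP pose, the force, the opening and the grip force at its end, in the units of the state.
- status.get_state(): the state, without advancing time (a new reading comes with each control period).
- read_camera(name): name is "scene" or "top"; returns a dict with "color" (420x560x3 uint8, red, green, blue), "depth" (420x560 float32, mm along the optical axis (not along the pixel's ray), 0 where there is no reading), "fx", "fy", "cx", "cy" (pixels), "R" (3x3) and "t" (3): a world point X has camera coordinates R X + t. Camera axes: x right, y down, z forward; pixel columns grow to the right and rows downward; lengths in mm; the calibration is good to about 2 mm. A picture is of the moment at which its call begins.
- bot.job_done(): hands the job in; it is judged then, once.
The state is a dict: "time": time; "qpos": joint angles; "qd": joint speeds; "effort": joint torques, N m; "eef_pos": TCP position; "tcp_rot": TCP orientation; "ft_force": force on the tool from outside, world axes, zero at the start; "torque": the same for the moment, N m; "finger_gap": finger opening in mm; "grasp_force": force on a finger pad.
Only numpy, scipy, OpenCV 4.12 (cv2) and the standard library are available. Lean on these libraries where they do the work, as an engineer would, in place of code of your own. Each camera call takes 0.05 s, during which the arm holds its last target. There are 200 camera calls.

### The job

The kiln has been unpacked: sort the two square props and the three-armed stilt left on the kiln shelf into the grey bins under the wire rack, each into the bin that already holds one of its kind. They chip if they fall, so let go of them low inside the bin. Leave the small dish, the paint jar, the brush and everything else where it is.

Things in the scene. Friction and masses are not known exactly. Their poses are not given: they have to be found in the camera images.
- prop_1: Kiln prop: plain hollow square post of cream ceramic, 76 long, 38 x 38 across, 18 square hole through its length, about 150 g. Origin at its very centre; own x along its length. Starts lying on the kiln shelf, centre 34 above the bench, any yaw.
- prop_2: Kiln prop: plain hollow square post of cream ceramic, 76 long, 38 x 38 across, 18 square hole through its length, about 150 g. Origin at its very centre; own x along its length. Starts lying on the kiln shelf, centre 34 above the bench, any yaw.
- stilt: Kiln stilt: flat star of three cream ceramic arms 120 degrees apart, 13 wide, 13 thick, reaching 42 from the centre; hub 24 across; a small pin points up and one down 36 out on each arm, 30 high in all. About 60 g. Origin at its centre; own x along one arm. Starts lying on the kiln shelf, centre 30 above the bench, any yaw.
- prop_bin: Grey hopper-front bin, fixed under the wire rack: 180 deep (own x, front to back), 175 wide, walls 4. Origin: centre of underside. Front wall (x = -90) 50 high; sides slope up from it to 110 at x = -12, back wall 110. The props' bin: one prop already lies in it, at the back. Near or far place varies.
- stilt_bin: Grey hopper-front bin, fixed under the wire rack: 180 deep (own x, front to back), 175 wide, walls 4. Origin: centre of underside. Front wall (x = -90) 50 high; sides slope up from it to 110 at x = -12, back wall 110. The stilts' bin: one stilt already lies in it, towards the back. Near or far place varies.
- kept_prop: A prop like prop_1 that already lies in the props' bin, crosswise near the back wall (centre 58 behind the bin's middle); it stays in the bin. Origin at its centre.
- kept_stilt: A stilt like the loose one that already lies in the stilts' bin, towards the back (centre 34 behind the bin's middle); it stays in the bin. Origin at its centre.
- kiln_shelf: Fixed brown slab of kiln shelf lying on the bench, 300 (own x) x 400 (own y) x 15 thick, on which the props and stilts lie. Origin at the centre of its underside, on the bench.
- wire_rack: Fixed wire shelf over the two bins, 260 deep (own x), 460 wide (own y). Origin on the bench under its middle; own -x is its open front, turned across the bench towards the kiln shelf. Two 24 square uprights stand at the back (x = 116, y = +-207, 440 high) on 12 high feet that run to the front. The bins stand square beneath it, 190 between centres, their front walls 10 behind its front edge; nothing else is under it.
- deck_edge (a point): Middle of the front edge of the wire rack's deck, 400 above the bench. The deck covers the whole rack from here back, between 386 and 420 above the bench, so the bins are reached only from the front, the tool leaning in between this edge and the bins' front walls. Axes as the rack's.
- dish: Small unglazed bowl on the kiln shelf among the props and stilts, 72 across the rim, 34 high; origin at the centre of its underside. Stays where it is.
- jar: Jar of dark red underglaze with a white cap, 56 across, 74 high, on the bench near the rack; origin at the centre of its underside. Stays where it is.
- brush: Paint brush lying on the bench, 203 long, 8 thick, its hair towards own +x; origin under its handle. Stays where it is.
Not all that is in view belongs to the job. What is shaped like the stilt but black or red is not meant.

How it is judged:
By the outcome, as a careful person would: the job done as asked, in the order asked, and still so for the second after the job is handed in, with the robot touching nothing.
It also fails if it takes over 72 s, if anything falls off the work surface, if the arm or the gripper's body presses on something with over 40 N, if the wrist force passes 120 N, or if a joint passes its speed limit or range.

## Working session

There is one attempt and no reset: what is moved stays moved. The work goes in short steps, Python scripts to look and compute and a shell command to move; the robot and the scene stay as the last step left them, time stands still between calls to the robot, and variables do not carry over. Pictures are saved under pics/ and viewed, at most 10 in all, crops included, and the job is handed in when it is done.

```bash
ls; mkdir -p pics; python3 - <<'E'
from plant import status, read_camera, bot
import cv2,pickle
print(status.get_state(), bot.pinch_z)
for n in("scene","top"):
    c=read_camera(n); pickle.dump(c,open(f'{n}0.pkl','wb'))
    cv2.imwrite(f'pics/{n}0.png',cv2.resize(c['color'][:,:,::-1],(800,600),interpolation=cv2.INTER_CUBIC))
    print(n,c['fx'],c['R'],c['t'])
E
```

```text
pics
{'time': 0.0, 'qpos': array([ 1.07677483,  0.41187981, -0.0126869 ,  1.59704898,  0.00561339,
        1.13429162, -0.08217392]), 'qd': array([ 4.76328894e-04,  1.36560612e-04, -1.12353995e-03,  1.12783681e-03,
       -1.59580646e-03,  6.79759480e-05, -1.22457243e-03]), 'effort': array([-6.95494036e-04, -5.87944007e+01,  6.42203484e-01, -2.91069567e+01,
       -5.36535471e-02,  1.82532007e-02,  1.82829485e-04]), 'eef_pos': array([ 257.90222916, -568.75082898,  221.81971683]), 'tcp_rot': array([-3.14000619e+00,  1.35067002e-04,  4.25854992e-01]), 'ft_force': array([0.37656013, 0.24807103, 0.01195941]), 'torque': array([-0.00964317,  0.00252405,  0.04906994]), 'grasp_force': 0.0, 'finger_gap': 87.70759191709962} 18.700000000000003
scene 468.9302700856816 [[ 0.57616576  0.81732634  0.00326521]
 [ 0.45318146 -0.31613586 -0.83347746]
 [-0.68019084  0.48170091 -0.5525438 ]] [-223.72025959  -47.39325249 1836.3828952 ]
top 504.42295793527273 [[-0.00576734 -0.99995053 -0.00810398]
 [-0.9878636   0.00695517 -0.15516809]
 [ 0.15521677  0.00711072 -0.98785484]] [ -67.8123624   543.8654736  1525.72341935]
```

View pics/scene0.png

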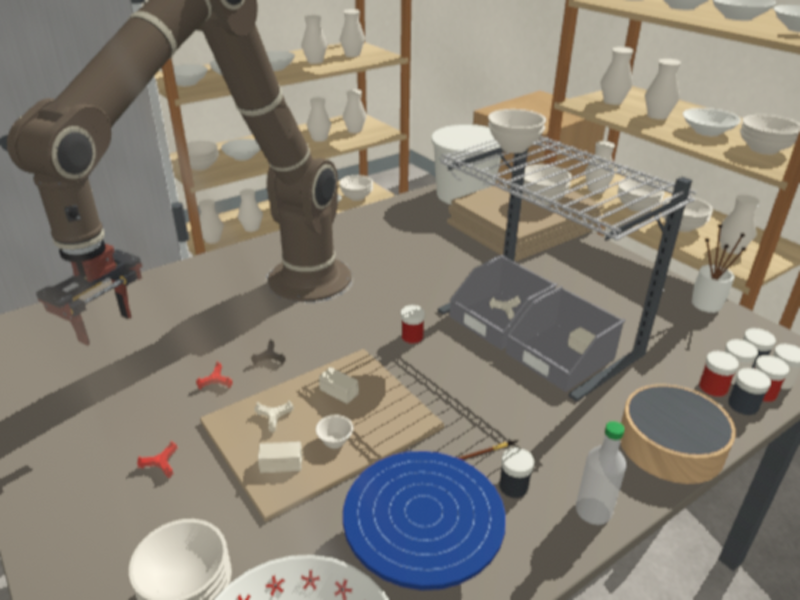

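View pics/top0.png

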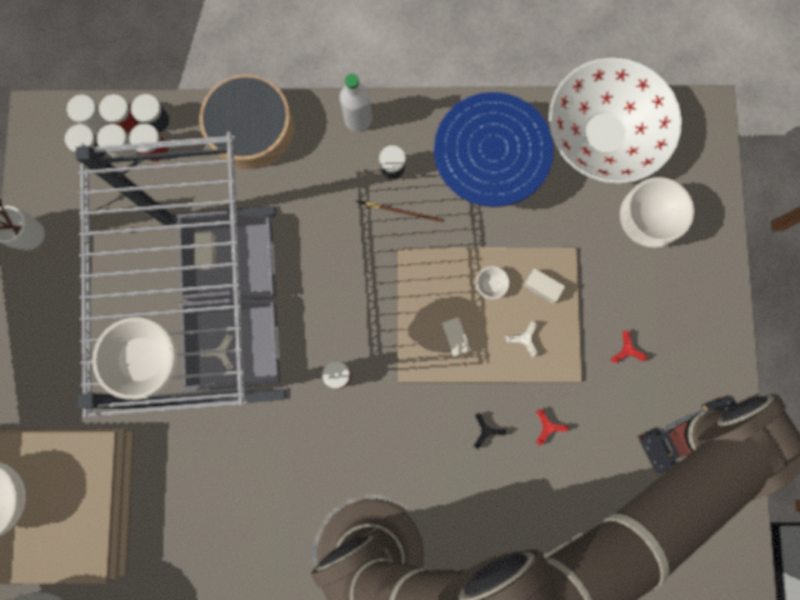

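The scene view shows cream props at (340,385) and (280,457), a cream stilt at (273,411) and the dish at (335,432). The lookalikes are red stilts at (214,377) and (160,458) and a black one at (268,352). The stilt bin is near (505,300) and the prop bin is far (567,340). In the top view the props are at (545,286) and (456,336), and the stilt is at (522,338). I choose the cream ones on the shelf and will check them in one crop.

```bash
cat > h.py <<'E'
import numpy as np, cv2, pickle
def ray(c,u,v,z):
    "world point at height z seen in pixel u,v"
    R,t=np.array(c['R']),np.array(c['t'])
    d=R.T@np.array([(u-c['cx'])/c['fx'],(v-c['cy'])/c['fy'],1]); o=-R.T@t
    return o+d*(z-o[2])/d[2]
def cloud(c):
    d=c['depth'];v,u=np.mgrid[:d.shape[0],:d.shape[1]]
    P=np.stack([(u-c['cx'])/c['fx']*d,(v-c['cy'])/c['fy']*d,d],-1)
    W=(P-np.array(c['t']))@np.array(c['R']); W[d==0]=np.nan
    return W
E
python3 - <<'E'
from h import *
c=pickle.load(open('top0.pkl','rb'))
im=c['color'][165:275,270:415,::-1]
cv2.imwrite('pics/crop1.png',cv2.resize(im,None,fx=5,fy=5,interpolation=cv2.INTER_CUBIC))
W=cloud(c)
# shelf items: above shelf 15 mm
m=((W[...,2]>22)&(W[...,2]<80)).astype(np.uint8); m[:165]=0;m[275:]=0;m[:,:275]=0;m[:,415:]=0
n,l,s,ce=cv2.connectedComponentsWithStats(m)
for i in range(1,n):
    if s[i,4]>20:
        P=W[l==i]; z=np.percentile(P[:,2],90)
        T=P if z<48 else P[P[:,2]>z-6]
        r=cv2.minAreaRect(T[:,:2].astype(np.float32))
        print(ce[i].round(),s[i,4],'z',z.round(1),'ctr',np.nanmean(T,0).round(1),r)
for n in('top','scene'):
    c=pickle.load(open(n+'0.pkl','rb'));W=cloud(c)
    px={'top':dict(jar=(335,374),shelfc=(490,315),binfL=(275,215),binfR=(277,378),rackFL=(231,137),rackFR=(240,403)),'scene':dict(jar=(412,315),rackfoot=(577,393),bf1=(452,305),bfm=(512,338),bf2=(572,385),deckN=(450,160),deckF=(612,232))}[n]
    for k,(u,v) in px.items():
        u*=.7;v*=.7;print(n,k,W[int(v),int(u)].round(),[ray(c,u,v,z)[:2].round() for z in (0,50,400)])
E
```

```text
[345. 197.] 305 z 50.2 ctr [ 575.6 -269.    48.8] ((575.476318359375, -268.1786804199219), (70.54546356201172, 66.22297668457031), 0.27117133140563965)
[381. 200.] 359 z 55.9 ctr [ 567.8 -382.1   53.7] ((568.5179443359375, -381.8966064453125), (75.11796569824219, 39.036659240722656), 57.64320373535156)
[319. 235.] 333 z 56.7 ctr [ 457.6 -187.7   54.2] ((457.56134033203125, -187.81787109375), (75.09286499023438, 37.52846908569336), 19.714338302612305)
[368. 237.] 185 z 40.6 ctr [ 452.6 -338.9   35.5] ((461.05126953125, -342.2019348144531), (75.29412841796875, 68.589111328125), 59.810245513916016)
top jar [378.  71.  71.] [array([379.,  76.]), array([377.,  71.]), array([360.,  36.])]
top shelfc [ 508. -266.   16.] [array([ 508., -267.]), array([ 501., -262.]), array([ 456., -221.])]
top binfL [739. 216.  13.] [array([741., 216.]), array([727., 207.]), array([630., 141.])]
top binfR [371. 197.  52.] [array([372., 204.]), array([369., 195.]), array([354., 132.])]
top rackFL [766. 218. 417.] [array([929., 323.]), array([909., 310.]), array([771., 221.])]
top rackFR [313. 187. 420.] [array([318., 284.]), array([317., 272.]), array([313., 192.])]
scene jar [382.  63.  71.] [array([305., 124.]), array([361.,  81.]), array([ 754., -221.])]
scene rackfoot [747. 233.   8.] [array([743., 242.]), array([777., 193.]), array([1012., -151.])]
scene bf1 [368. 198.  39.] [array([329., 235.]), array([384., 186.]), array([ 768., -155.])]
scene bfm [562. 214.  51.] [array([520., 264.]), array([565., 214.]), array([ 880., -138.])]
scene bf2 [723. 246.   8.] [array([719., 253.]), array([754., 203.]), array([ 998., -144.])]
scene deckN [318. 210. 398.] [array([-426.,  848.]), array([-333.,  768.]), array([322., 207.])]
scene deckF [750. 234. 400.] [array([303., 892.]), array([360., 810.]), array([753., 233.])]
```

View pics/crop1.png

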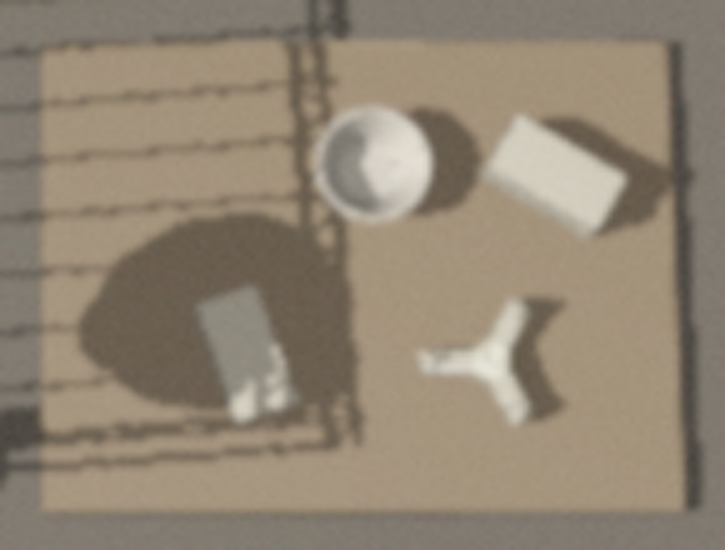

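The crop shows both cream props, at (245,355) and (555,175), the cream stilt with its hub at (492,360), and the dish at (375,165). The choice is confirmed. Next I fit the stilt, the bins and the kept stilt.

```bash
cat >> h.py <<'E'
from scipy.spatial.transform import Rotation as Ro
def toolR(head,tilt):
    "tool x heading (deg), leaning so tool z = down + toward heading"
    a=np.radians(head);f=np.array([np.cos(a),np.sin(a),0]);k=np.array([0,0,1.])
    z=np.sin(tilt)*f-np.cos(tilt)*k; y=np.cross(-k,f); return np.stack([np.cross(y,z),y,z],1)
def go(pos,head,tilt):
    from plant import status
    s=status.get_state(); C=Ro.from_euler('xyz',s['tcp_rot']).as_matrix(); T=toolR(head,tilt); d=np.array(pos)-s['eef_pos']
    rv=Ro.from_matrix(C.T@T).as_rotvec()
    print('t',round(s['time'],2),'at',s['eef_pos'].round(1),'gap',round(s['finger_gap'],1),'rot',rv.round(3),'lin now',(C.T@d/1e3).round(4),'lin after turn',(T.T@d/1e3).round(4),'tool axes in world rows',T.T.round(2).tolist())
E
python3 - <<'E'
from h import *
from scipy.optimize import minimize
W=np.concatenate([cloud(pickle.load(open(n+'0.pkl','rb'))).reshape(-1,3) for n in('top','scene')]); W=W[~np.isnan(W[:,0])]
T=W[:0]
def near(x,y,r,z0,z1): return W[(np.hypot(W[:,0]-x,W[:,1]-y)<r)&(W[:,2]>z0)&(W[:,2]<z1)]
def stilt(P,x0,y0):
    def cost(p):
        a=np.arctan2(P[:,1]-p[1],P[:,0]-p[0])-p[2]; a=(a+np.pi/3)%(2*np.pi/3)-np.pi/3; r=np.hypot(P[:,0]-p[0],P[:,1]-p[1])
        l=r*np.cos(a);w=np.abs(r*np.sin(a)); 
        d=np.hypot(np.maximum(w-5,0),np.maximum(l-40,0))
        return np.minimum(d,15).mean()
    b=min((minimize(cost,[x0,y0,k],method='Nelder-Mead') for k in np.arange(0,2.1,.3)),key=lambda r:r.fun)
    return b.x[:2].round(1),np.degrees(b.x[2])%120,b.fun,len(P)
print('stilt',stilt(near(455,-340,60,27,50),455,-340), near(455,-340,60,27,50).mean(0))
# bins: front wall tops
B=W[(W[:,2]>46)&(W[:,2]<54)&(W[:,1]>170)&(W[:,1]<230)&(W[:,0]>380)&(W[:,0]<720)]
p=np.polyfit(B[:,0],B[:,1],1);B=B[abs(B[:,1]-np.polyval(p,B[:,0]))<4];p=np.polyfit(B[:,0],B[:,1],1);print('front',p,np.degrees(np.arctan(p[0])),len(B),B[:,0].min(),B[:,0].max())
D=W[(W[:,2]>395)&(W[:,2]<425)&(W[:,1]>150)&(W[:,1]<500)&(W[:,0]>250)&(W[:,0]<850)]
r=cv2.minAreaRect(D[:,:2].astype(np.float32));print('deck',r)
f=np.array([-np.sin(np.arctan(p[0])),np.cos(np.arctan(p[0]))]);l=np.array([f[1],-f[0]])
# wall-top profile along lateral, tall points 95..115 => side/back walls
H=W[(W[:,2]>60)&(W[:,2]<116)&(W[:,1]>220)&(W[:,1]<420)&(W[:,0]>330)&(W[:,0]<780)]
q=H[:,:2]@l; h,e=np.histogram(q,bins=np.arange(320,800,6)); print([(int(e[i]),int(h[i])) for i in range(len(h)) if h[i]>12])
q=H[H[:,2]>100][:,:2]@f; h,e=np.histogram(q,bins=np.arange(200,420,5)); print([(int(e[i]),int(h[i])) for i in range(len(h)) if h[i]>12])
c=B[:,:2]@l;print('lat range',c.min(),c.max(),'f',f,'l',l,'front f',np.median(B[:,:2]@f))
K=W[(W[:,2]>14)&(W[:,2]<45)&(W[:,1]>240)&(W[:,1]<380)]
for a in ((420,520),(610,690)):
    k=K[(K[:,0]>a[0])&(K[:,0]<a[1])]; k=k[(np.abs(k[:,:2]@f-np.median(B[:,:2]@f)-110)<70)]; print(k.mean(0),len(k), stilt(k,*k[:,:2].mean(0)))
E
```

```text
stilt (array([ 454. , -337.9]), np.float64(90.04819568409987), np.float64(0.5739630386637732), 364) [ 453.73114655 -337.85966145   34.79433249]
front [7.46487702e-02 1.69530216e+02] 4.26914138497565 308 380.03245499881746 719.3917452230962
deck ((534.8986206054688, 329.8545837402344), (464.8524475097656, 268.7268981933594), 4.525859832763672)
[(368, 43), (374, 327), (380, 108), (386, 29), (392, 25), (398, 17), (404, 28), (410, 25), (416, 27), (422, 29), (428, 30), (434, 25), (440, 27), (446, 26), (452, 26), (458, 32), (464, 26), (470, 29), (476, 27), (482, 27), (488, 24), (494, 22), (500, 33), (506, 27), (512, 24), (518, 28), (524, 20), (530, 20), (542, 166), (548, 215), (560, 188), (566, 373), (572, 35), (578, 30), (584, 24), (590, 28), (596, 32), (602, 35), (608, 33), (614, 31), (620, 31), (626, 27), (632, 28), (638, 31), (644, 32), (650, 33), (656, 33), (662, 30), (668, 30), (674, 29), (680, 30), (686, 35), (692, 32), (698, 34), (704, 36), (710, 25), (716, 18), (722, 14), (728, 16), (734, 424), (740, 208)]
[(235, 19), (240, 37), (245, 31), (250, 29), (255, 31), (260, 24), (265, 34), (270, 30), (275, 27), (280, 34), (285, 25), (290, 30), (295, 23), (300, 26), (305, 37), (310, 26), (315, 27), (320, 29), (325, 28), (330, 29), (335, 30), (340, 161), (345, 277), (350, 43)]
lat range 393.4513790947855 733.8812553033624 f [-0.07444165  0.99722537] l [0.99722537 0.07444165] front f 168.99533533996734
[440.22022734 337.396315    24.81592702] 253 (array([430.1, 327.4]), np.float64(89.0108564074813), np.float64(3.6251364177806655), 253)
[648.82387406 358.7713208   35.93785396] 401 (array([640.7, 359.5]), np.float64(111.38951459597371), np.float64(3.7999031536344745), 401)
```

```bash
python3 -c "
from h import *
go([571,-377,110],57.6,.6)"
```

```text
t 0.1 at [ 258.  -568.8  221.9] gap 87.6 rot [ 0.172  0.583 -0.562] lin now [ 0.3643 -0.0452  0.1119] lin after turn [0.2089 0.1615 0.2785] tool axes in world rows [[0.44, 0.7, 0.56], [0.84, -0.54, 0.0], [0.3, 0.48, -0.83]]
```

```bash
python3 -m handwheel '[{"linear":[0,0,0],"delta_rot":[0.0344,0.1166,-0.1124],"hand":1},{"linear":[0,0,0],"delta_rot":[0.0344,0.1166,-0.1124],"hand":1},{"linear":[0,0,0],"delta_rot":[0.0344,0.1166,-0.1124],"hand":1},{"linear":[0,0,0],"delta_rot":[0.0344,0.1166,-0.1124],"hand":1},{"linear":[0,0,0],"delta_rot":[0.0344,0.1166,-0.1124],"hand":1},{"linear":[0.026,0.02,0.03],"delta_rot":[0,0,0],"hand":1},{"linear":[0.026,0.02,0.03],"delta_rot":[0,0,0],"hand":1},{"linear":[0.026,0.02,0.03],"delta_rot":[0,0,0],"hand":1},{"linear":[0.026,0.02,0.03],"delta_rot":[0,0,0],"hand":1},{"linear":[0.026,0.02,0.03],"delta_rot":[0,0,0],"hand":1}]' 25; python3 -c "
from h import *
go([571,-377,110],57.6,.6)"
```

```text
time: 1.35
eef_pos: [446.4, -459.9, 171.5]
tcp_rot: [3.141, -0.6, 1.005]
ft_force: [0.0, -0.3, 0.2]
finger_gap: 87.9
grasp_force: 0.0
t 1.35 at [ 446.4 -459.9  171.5] gap 87.9 rot [ 0.001  0.    -0.   ] lin now [0.0782 0.0606 0.1281] lin after turn [0.0781 0.0607 0.128 ] tool axes in world rows [[0.44, 0.7, 0.56], [0.84, -0.54, 0.0], [0.3, 0.48, -0.83]]
```

```bash
python3 -m handwheel '[{"linear":[0.0195,0.0152,0.032],"delta_rot":[0,0,0],"hand":1},{"linear":[0.0195,0.0152,0.032],"delta_rot":[0,0,0],"hand":1},{"linear":[0.0195,0.0152,0.032],"delta_rot":[0,0,0],"hand":1},{"linear":[0.0195,0.0152,0.032],"delta_rot":[0,0,0],"hand":1},{"linear":[-0.0125,0,0.018],"delta_rot":[0,0,0],"hand":1},{"linear":[-0.0125,0,0.018],"delta_rot":[0,0,0],"hand":1},{"linear":[-0.0125,0,0.018],"delta_rot":[0,0,0],"hand":1},{"linear":[0,0,0],"delta_rot":[0,0,0],"hand":1}]'; python3 -c "
from h import *
go([571,-377,23],57.6,.6)"
```

```text
time: 2.35
eef_pos: [568.0, -378.9, 42.3]
tcp_rot: [-3.139, -0.6, 1.002]
ft_force: [-0.6, 0.3, -0.5]
finger_gap: 87.6
grasp_force: 0.0
t 2.35 at [ 568.  -378.9   42.3] gap 87.6 rot [-0.001 -0.    -0.003] lin now [-0.0083  0.0016  0.0177] lin after turn [-0.0083  0.0015  0.0177] tool axes in world rows [[0.44, 0.7, 0.56], [0.84, -0.54, 0.0], [0.3, 0.48, -0.83]]
```

```bash
python3 -m handwheel '[{"linear":[-0.0083,0.0016,0.0177],"delta_rot":[0,0,0],"hand":1},{"linear":[0,0,0],"delta_rot":[0,0,0],"hand":0.35},{"linear":[0,0,0],"delta_rot":[0,0,0],"hand":0.35},{"linear":[0,0,0],"delta_rot":[0,0,0],"hand":0.35},{"linear":[0,0,0],"delta_rot":[0,0,0],"hand":0.35},{"linear":[0,0,0],"delta_rot":[0,0,0],"hand":0.35},{"linear":[0,0,0],"delta_rot":[0,0,0],"hand":0.35},{"linear":[0,0,0],"delta_rot":[0,0,0],"hand":0.35}]' 25; python3 -c "
from h import *
go([571,-377,200],57.6,.6)"
```

```text
time: 3.35
eef_pos: [573.0, -376.7, 26.0]
tcp_rot: [3.14, -0.6, 1.006]
ft_force: [-1.7, 1.1, 2.8]
finger_gap: 38.2
grasp_force: 25.0
t 3.35 at [ 573.  -376.7   26. ] gap 38.2 rot [0.001 0.    0.001] lin now [ 0.0971 -0.0013 -0.1444] lin after turn [ 0.0972 -0.0016 -0.1444] tool axes in world rows [[0.44, 0.7, 0.56], [0.84, -0.54, 0.0], [0.3, 0.48, -0.83]]
```

```bash
python3 -m handwheel '[{"linear":[0.0097,0,-0.0144],"delta_rot":[0,0,0],"hand":0.35},{"linear":[0.0194,0,-0.0289],"delta_rot":[0,0,0],"hand":0.35},{"linear":[0.0243,0,-0.036],"delta_rot":[0,0,0],"hand":0.35},{"linear":[0.0243,0,-0.036],"delta_rot":[0,0,0],"hand":0.35},{"linear":[0.0194,0,-0.0289],"delta_rot":[0,0,0],"hand":0.35},{"linear":[0,0,0],"delta_rot":[0,0,0],"hand":0.35}]'; python3 -c "
from h import *
go([675,177,230],94.35,.6)"
```

```text
time: 4.1
eef_pos: [573.6, -378.7, 203.9]
tcp_rot: [3.131, -0.598, 1.011]
ft_force: [-0.5, 0.3, -1.5]
finger_gap: 38.0
grasp_force: 25.0
t 4.1 at [ 573.6 -378.7  203.9] gap 38.0 rot [ 0.369  0.005 -0.526] lin now [ 0.4484 -0.2121  0.2715] lin after turn [0.4657 0.1433 0.287 ] tool axes in world rows [[-0.06, 0.82, 0.56], [1.0, 0.08, -0.0], [-0.04, 0.56, -0.83]]
```

```bash
python3 -m handwheel '[{"linear":[0,0,0],"delta_rot":[0.0922,0.0012,-0.1315],"hand":0.35},{"linear":[0,0,0],"delta_rot":[0.0922,0.0012,-0.1315],"hand":0.35},{"linear":[0,0,0],"delta_rot":[0.0922,0.0012,-0.1315],"hand":0.35},{"linear":[0,0,0],"delta_rot":[0.0922,0.0012,-0.1315],"hand":0.35},{"linear":[0.0388,0.0119,0.0239],"delta_rot":[0,0,0],"hand":0.35},{"linear":[0.0388,0.0119,0.0239],"delta_rot":[0,0,0],"hand":0.35},{"linear":[0.0388,0.0119,0.0239],"delta_rot":[0,0,0],"hand":0.35},{"linear":[0.0388,0.0119,0.0239],"delta_rot":[0,0,0],"hand":0.35},{"linear":[0.0388,0.0119,0.0239],"delta_rot":[0,0,0],"hand":0.35},{"linear":[0.0388,0.0119,0.0239],"delta_rot":[0,0,0],"hand":0.35}]'; python3 -c "
from h import *
go([675,177,230],94.35,.6)"
```

```text
time: 5.35
eef_pos: [622.2, -98.5, 212.7]
tcp_rot: [-3.135, -0.606, 1.643]
ft_force: [1.2, -0.2, -1.9]
finger_gap: 37.9
grasp_force: 25.0
t 5.35 at [622.2 -98.5 212.7] gap 37.9 rot [-0.005 -0.006 -0.003] lin now [0.2326 0.0736 0.1395] lin after turn [0.2332 0.0736 0.1386] tool axes in world rows [[-0.06, 0.82, 0.56], [1.0, 0.08, -0.0], [-0.04, 0.56, -0.83]]
```

```bash
python3 -m handwheel '[{"linear":[0.0388,0.0123,0.0232],"delta_rot":[0,0,0],"hand":0.35},{"linear":[0.0388,0.0123,0.0232],"delta_rot":[0,0,0],"hand":0.35},{"linear":[0.0388,0.0123,0.0232],"delta_rot":[0,0,0],"hand":0.35},{"linear":[0.0388,0.0123,0.0232],"delta_rot":[0,0,0],"hand":0.35},{"linear":[0.0388,0.0123,0.0232],"delta_rot":[0,0,0],"hand":0.35},{"linear":[0.0388,0.0123,0.0232],"delta_rot":[0,0,0],"hand":0.35},{"linear":[0,0,0],"delta_rot":[0,0,0],"hand":0.35}]'; python3 - <<'E'
from h import *
go([667.3,278.4,82],94.35,.6)
from plant import read_camera
ims=[]
for n in('scene','top'):
    c=read_camera(n); pickle.dump(c,open(n+'1.pkl','wb')); ims.append(c['color'][:,:,::-1])
a=cv2.resize(ims[0][80:300,250:530],None,fx=1.4,fy=1.4);b=cv2.resize(ims[1][60:280,40:320],None,fx=1.4,fy=1.4)
cv2.imwrite('pics/b1.png',np.hstack([a,b]))
E
```

```text
time: 6.22
eef_pos: [673.6, 181.4, 231.4]
tcp_rot: [-3.135, -0.608, 1.651]
ft_force: [-0.2, -0.3, -0.9]
finger_gap: 37.5
grasp_force: 25.0
t 6.22 at [673.6 181.4 231.4] gap 37.5 rot [-0.009 -0.008  0.004] lin now [-0.0056  0.0026  0.1781] lin after turn [-0.0041  0.0011  0.1782] tool axes in world rows [[-0.06, 0.82, 0.56], [1.0, 0.08, -0.0], [-0.04, 0.56, -0.83]]
```

View pics/b1.png

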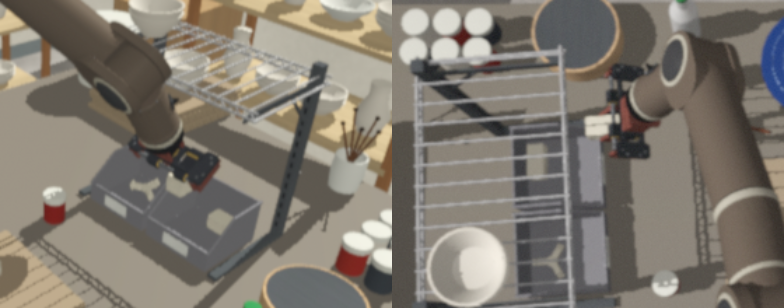

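The prop is held level (left half (178,178), right half (598,126)) in front of the far bin, and the arm is clear of the deck edge. I lean in now.

```bash
python3 -m handwheel '[{"linear":[-0.0014,0.0006,0.0356],"delta_rot":[-0.009,-0.008,0.004],"hand":0.35},{"linear":[-0.001,0.0003,0.0356],"delta_rot":[0,0,0],"hand":0.35},{"linear":[-0.001,0.0003,0.0356],"delta_rot":[0,0,0],"hand":0.35},{"linear":[-0.001,0.0003,0.0356],"delta_rot":[0,0,0],"hand":0.35},{"linear":[-0.001,0.0003,0.0356],"delta_rot":[0,0,0],"hand":0.35},{"linear":[0,0,0],"delta_rot":[0,0,0],"hand":0.35}]'; python3 -c "
from h import *
go([667.3,278.4,17],94.35,.6)"
```

```text
time: 7.08
eef_pos: [668.4, 270.7, 78.3]
tcp_rot: [-3.136, -0.597, 1.637]
ft_force: [-0.1, 0.0, -2.5]
finger_gap: 38.0
grasp_force: 25.0
t 7.08 at [668.4 270.7  78.3] gap 38.0 rot [-0.     0.003 -0.008] lin now [-0.028  -0.0002  0.0551] lin after turn [-0.0282 -0.0005  0.055 ] tool axes in world rows [[-0.06, 0.82, 0.56], [1.0, 0.08, -0.0], [-0.04, 0.56, -0.83]]
```

```bash
python3 -m handwheel '[{"linear":[-0.007,0,0.0132],"delta_rot":[0,0,0],"hand":0.35},{"linear":[-0.007,0,0.0132],"delta_rot":[0,0,0],"hand":0.35},{"linear":[-0.007,0,0.0132],"delta_rot":[0,0,0],"hand":0.35},{"linear":[-0.005,0,0.0090],"delta_rot":[0,0,0],"hand":0.35},{"linear":[0,0,0],"delta_rot":[0,0,0],"hand":0.35},{"linear":[0,0,0],"delta_rot":[0,0,0],"hand":0.35}]'; python3 -c "
from h import *
go([667.3,278.4,16],94.35,.6)"
```

```text
time: 7.82
eef_pos: [670.6, 277.3, 27.1]
tcp_rot: [3.14, -0.598, 1.64]
ft_force: [0.5, 0.1, -1.3]
finger_gap: 38.2
grasp_force: 25.0
t 7.83 at [670.6 277.3  27.1] gap 38.2 rot [ 0.006  0.002 -0.006] lin now [-0.0051 -0.0032  0.0099] lin after turn [-0.0052 -0.0032  0.0099] tool axes in world rows [[-0.06, 0.82, 0.56], [1.0, 0.08, -0.0], [-0.04, 0.56, -0.83]]
```

```bash
python3 -m handwheel '[{"linear":[-0.002,-0.002,0.003],"delta_rot":[0,0,0],"hand":0.35},{"linear":[-0.002,-0.001,0.003],"delta_rot":[0,0,0],"hand":0.35},{"linear":[-0.001,0,0.002],"delta_rot":[0,0,0],"hand":0.35},{"linear":[0,0,0],"delta_rot":[0,0,0],"hand":0.35},{"linear":[0,0,0],"delta_rot":[0,0,0],"hand":0.35}]'; python3 -c "
from h import *
go([667.3,278.4,16],94.35,.6)"
```

```text
time: 8.45
eef_pos: [667.4, 277.3, 17.3]
tcp_rot: [3.14, -0.597, 1.64]
ft_force: [0.1, -0.4, -1.4]
finger_gap: 37.8
grasp_force: 25.0
t 8.45 at [667.4 277.3  17.3] gap 37.8 rot [ 0.005  0.003 -0.006] lin now [0.0001 0.     0.0017] lin after turn [0.0001 0.     0.0017] tool axes in world rows [[-0.06, 0.82, 0.56], [1.0, 0.08, -0.0], [-0.04, 0.56, -0.83]]
```

```bash
python3 -m handwheel '[{"linear":[-0.001,0,0.0016],"delta_rot":[0,0,0],"hand":0.35},{"linear":[0,0,0],"delta_rot":[0,0,0],"hand":0.62},{"linear":[0,0,0],"delta_rot":[0,0,0],"hand":0.62},{"linear":[0,0,0],"delta_rot":[0,0,0],"hand":0.62},{"linear":[0.004,0,-0.006],"delta_rot":[0,0,0],"hand":0.62},{"linear":[0.0128,0,-0.0186],"delta_rot":[0,0,0],"hand":0.62},{"linear":[0.02,0,-0.029],"delta_rot":[0,0,0],"hand":0.62},{"linear":[0,0,-0.05],"delta_rot":[0,0,0],"hand":0.62},{"linear":[0,0,-0.05],"delta_rot":[0,0,0],"hand":0.62},{"linear":[0,0,-0.05],"delta_rot":[0,0,0],"hand":0.62}]'; python3 - <<'E'
from h import *
n=np.radians(19.7);p=np.array([457.6,-187.7])+6*np.array([np.cos(n),np.sin(n)]);print(p)
go([*p,130],19.7,.6)
E
```

```text
time: 9.7
eef_pos: [672.8, 192.8, 207.9]
tcp_rot: [3.138, -0.597, 1.641]
ft_force: [0.5, 0.5, -0.9]
finger_gap: 54.3
grasp_force: 0.0
[ 463.24882327 -185.67742845]
t 9.7 at [672.8 192.8 207.9] gap 54.3 rot [-7.280e-01  1.000e-03  1.072e+00] lin now [-0.3439 -0.2352 -0.1403] lin after turn [-0.3121  0.2857 -0.1191] tool axes in world rows [[0.78, 0.28, 0.56], [0.34, -0.94, 0.0], [0.53, 0.19, -0.83]]
```

```bash
python3 -m handwheel '[{"linear":[-0.043,-0.0294,-0.0175],"delta_rot":[0,0,0],"hand":0.8},{"linear":[-0.043,-0.0294,-0.0175],"delta_rot":[0,0,0],"hand":0.8},{"linear":[-0.043,-0.0294,-0.0175],"delta_rot":[0,0,0],"hand":0.9},{"linear":[-0.043,-0.0294,-0.0175],"delta_rot":[0,0,0],"hand":0.9},{"linear":[-0.043,-0.0294,-0.0175],"delta_rot":[-0.091,0,0.134],"hand":0.9},{"linear":[0,0,0],"delta_rot":[-0.091,0,0.134],"hand":0.9},{"linear":[0,0,0],"delta_rot":[-0.091,0,0.134],"hand":0.9},{"linear":[0,0,0],"delta_rot":[-0.091,0,0.134],"hand":0.9},{"linear":[0,0,0],"delta_rot":[-0.091,0,0.134],"hand":0.9},{"linear":[0,0,0],"delta_rot":[-0.091,0,0.134],"hand":0.9}]'; python3 - <<'E'
from h import *
go([463,-186,100],19.7,.6)
E
```

```text
time: 10.95
eef_pos: [542.1, -43.2, 157.5]
tcp_rot: [3.139, -0.599, 0.663]
ft_force: [1.1, 0.9, 0.6]
finger_gap: 79.2
grasp_force: 0.0
t 10.95 at [542.1 -43.2 157.5] gap 79.2 rot [-0.178  0.001  0.263] lin now [-0.1564  0.064  -0.0371] lin after turn [-0.1336  0.1078 -0.0218] tool axes in world rows [[0.78, 0.28, 0.56], [0.34, -0.94, 0.0], [0.53, 0.19, -0.83]]
```

```bash
python3 -m handwheel '[{"linear":[0,0,0],"delta_rot":[-0.089,0,0.1315],"hand":0.9},{"linear":[0,0,0],"delta_rot":[-0.089,0,0.1315],"hand":0.9},{"linear":[-0.0334,0.027,-0.0055],"delta_rot":[0,0,0],"hand":0.9},{"linear":[-0.0334,0.027,-0.0055],"delta_rot":[0,0,0],"hand":0.9},{"linear":[-0.0334,0.027,-0.0055],"delta_rot":[0,0,0],"hand":0.9},{"linear":[-0.0334,0.027,-0.0055],"delta_rot":[0,0,0],"hand":0.9},{"linear":[-0.0085,0,0.0124],"delta_rot":[0,0,0],"hand":0.9},{"linear":[-0.0085,0,0.0124],"delta_rot":[0,0,0],"hand":0.9},{"linear":[0,0,0],"delta_rot":[0,0,0],"hand":0.9},{"linear":[0,0,0],"delta_rot":[0,0,0],"hand":0.9}]'; python3 - <<'E'
from h import *
go([463.2,-185.7,24],19.7,.6)
E
```

```text
time: 12.2
eef_pos: [463.7, -186.6, 69.7]
tcp_rot: [3.141, -0.598, 0.35]
ft_force: [-0.3, 0.7, -0.4]
finger_gap: 79.0
grasp_force: 0.0
t 12.2 at [ 463.7 -186.6   69.7] gap 79.0 rot [-0.003  0.002  0.005] lin now [-0.0259 -0.0011  0.0376] lin after turn [-0.0259 -0.0011  0.0376] tool axes in world rows [[0.78, 0.28, 0.56], [0.34, -0.94, 0.0], [0.53, 0.19, -0.83]]
```

```bash
python3 -m handwheel '[{"linear":[-0.0103,-0.0005,0.015],"delta_rot":[0,0,0],"hand":0.9},{"linear":[-0.0103,-0.0005,0.015],"delta_rot":[0,0,0],"hand":0.9},{"linear":[-0.005,0,0.0075],"delta_rot":[0,0,0],"hand":0.9},{"linear":[0,0,0],"delta_rot":[0,0,0],"hand":0.35},{"linear":[0,0,0],"delta_rot":[0,0,0],"hand":0.35},{"linear":[0,0,0],"delta_rot":[0,0,0],"hand":0.35},{"linear":[0,0,0],"delta_rot":[0,0,0],"hand":0.35},{"linear":[0,0,0],"delta_rot":[0,0,0],"hand":0.35},{"linear":[0,0,0],"delta_rot":[0,0,0],"hand":0.35},{"linear":[0,0,0],"delta_rot":[0,0,0],"hand":0.35}]' 25; python3 - <<'E'
from h import *
go([463.2,-185.7,180],19.7,.6)
E
```

```text
time: 13.45
eef_pos: [462.8, -193.0, 33.8]
tcp_rot: [-3.122, -0.589, 0.349]
ft_force: [-3.5, 1.5, 6.4]
finger_gap: 38.1
grasp_force: 24.9
t 13.45 at [ 462.8 -193.    33.8] gap 38.1 rot [-0.023  0.011  0.005] lin now [ 0.0836 -0.0091 -0.1198] lin after turn [ 0.0849 -0.0068 -0.1191] tool axes in world rows [[0.78, 0.28, 0.56], [0.34, -0.94, 0.0], [0.53, 0.19, -0.83]]
```

```bash
python3 - <<'E'
from h import *
from plant import read_camera,status
ims=[]
for n in('scene','top'):
    c=read_camera(n); ims.append(c['color'][:,:,::-1])
s=status.get_state();print(s['qpos'].round(2),s['ft_force'],s['torque'],s['eef_pos'])
a=cv2.resize(ims[0][200:360,140:310],None,fx=2.3,fy=2.3);b=cv2.resize(ims[1][150:310,250:420],None,fx=2.3,fy=2.3)
cv2.imwrite('pics/b2.png',np.hstack([a,b]))
E
```

```text
[ 1.27  0.59 -0.76  2.31 -1.03  0.13  0.46] [-2.78359095  2.4668691   6.19769786] [0.3798023  0.33339722 0.34101599] [ 462.83833331 -193.03967895   33.76131305]
```

View pics/b2.png

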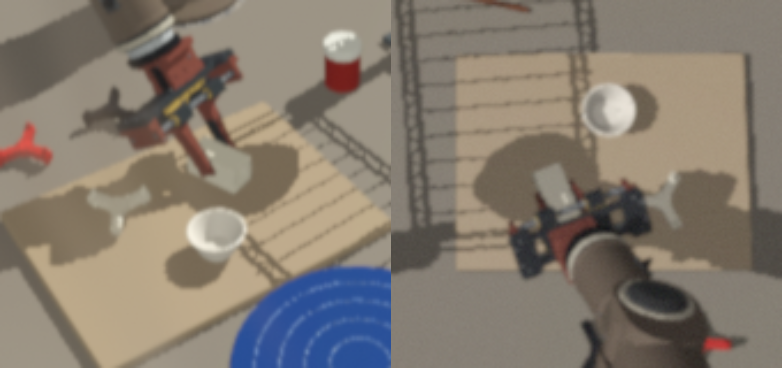

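Both props' fingers look fine: the prop at (228,165) left / (553,190) right is gripped, but wrist joints 5 and 6 reached their range stops, so the tool sits 10 mm high. The grip is still sound, so I lift and watch.

```bash
python3 -m handwheel '[{"linear":[0.0084,0,-0.012],"delta_rot":[0,0,0],"hand":0.35},{"linear":[0.0168,0,-0.024],"delta_rot":[0,0,0],"hand":0.35},{"linear":[0.0252,0,-0.036],"delta_rot":[0,0,0],"hand":0.35},{"linear":[0.0252,0,-0.036],"delta_rot":[0,0,0],"hand":0.35},{"linear":[0,0,0],"delta_rot":[0,0,0],"hand":0.35}]'; python3 - <<'E'
from h import *
from plant import status
print(status.get_state()['qpos'].round(2))
go([603,173,230],94.35,.6)
E
```

```text
time: 14.18
eef_pos: [467.7, -196.1, 168.4]
tcp_rot: [-3.131, -0.59, 0.353]
ft_force: [-0.2, 0.2, -2.0]
finger_gap: 37.8
grasp_force: 24.9
[ 1.07  0.21 -0.48  2.23 -0.84  0.54  0.1 ]
t 14.18 at [ 467.7 -196.1  168.4] gap 37.8 rot [ 0.716  0.003 -1.07 ] lin now [ 0.2458 -0.2985  0.0938] lin after turn [0.33   0.1629 0.1512] tool axes in world rows [[-0.06, 0.82, 0.56], [1.0, 0.08, -0.0], [-0.04, 0.56, -0.83]]
```

```bash
python3 -m handwheel '[{"linear":[0,0,0],"delta_rot":[0.0895,0,-0.1338],"hand":0.35},{"linear":[0,0,0],"delta_rot":[0.0895,0,-0.1338],"hand":0.35},{"linear":[0,0,0],"delta_rot":[0.0895,0,-0.1338],"hand":0.35},{"linear":[0,0,0],"delta_rot":[0.0895,0,-0.1338],"hand":0.35},{"linear":[0,0,0],"delta_rot":[0.0895,0,-0.1338],"hand":0.35},{"linear":[0,0,0],"delta_rot":[0.0895,0,-0.1338],"hand":0.35},{"linear":[0,0,0],"delta_rot":[0.0895,0,-0.1338],"hand":0.35},{"linear":[0,0,0],"delta_rot":[0.0895,0,-0.1338],"hand":0.35},{"linear":[0.041,0.0204,0.016],"delta_rot":[0,0,0],"hand":0.35},{"linear":[0.041,0.0204,0.016],"delta_rot":[0,0,0],"hand":0.35}]'; python3 - <<'E'
from h import *
from plant import status
print(status.get_state()['qpos'].round(2))
go([603,173,230],94.35,.6)
E
```

```text
time: 15.42
eef_pos: [501.0, -104.8, 183.8]
tcp_rot: [-3.135, -0.608, 1.642]
ft_force: [0.7, 1.0, -0.9]
finger_gap: 37.8
grasp_force: 24.9
[ 0.87  0.55 -0.57  1.73 -0.28  1.21  0.54]
t 15.43 at [ 501.  -104.8  183.8] gap 37.8 rot [-0.004 -0.008 -0.004] lin now [0.2479 0.1224 0.1153] lin after turn [0.2483 0.1228 0.1139] tool axes in world rows [[-0.06, 0.82, 0.56], [1.0, 0.08, -0.0], [-0.04, 0.56, -0.83]]
```

```bash
python3 -m handwheel '[{"linear":[0.0413,0.0204,0.0192],"delta_rot":[0,0,0],"hand":0.35},{"linear":[0.0413,0.0204,0.0192],"delta_rot":[0,0,0],"hand":0.35},{"linear":[0.0413,0.0204,0.0192],"delta_rot":[0,0,0],"hand":0.35},{"linear":[0.0413,0.0204,0.0192],"delta_rot":[0,0,0],"hand":0.35},{"linear":[0.0413,0.0204,0.0192],"delta_rot":[0,0,0],"hand":0.35},{"linear":[0.0413,0.0204,0.0192],"delta_rot":[0,0,0],"hand":0.35},{"linear":[0,0,0],"delta_rot":[0,0,0],"hand":0.35}]'; python3 - <<'E'
from h import *
from plant import read_camera
go([595.5,272.9,92],94.35,.6)
ims=[]
for n in('scene','top'):
    c=read_camera(n); pickle.dump(c,open(n+'2.pkl','wb')); ims.append(c['color'][:,:,::-1])
a=cv2.resize(ims[0][150:300,290:450],None,fx=2.4,fy=2.4);b=cv2.resize(ims[1][110:260,100:260],None,fx=2.4,fy=2.4)
cv2.imwrite('pics/b3.png',np.hstack([a,b]))
E
```

```text
time: 16.3
eef_pos: [601.4, 177.4, 230.7]
tcp_rot: [-3.136, -0.609, 1.651]
ft_force: [-0.6, 0.2, -1.6]
finger_gap: 38.1
grasp_force: 24.9
t 16.3 at [601.4 177.4 230.7] gap 38.1 rot [-0.008 -0.009  0.003] lin now [-0.0008  0.0027  0.1685] lin after turn [0.0007 0.0014 0.1685] tool axes in world rows [[-0.06, 0.82, 0.56], [1.0, 0.08, -0.0], [-0.04, 0.56, -0.83]]
```

View pics/b3.png

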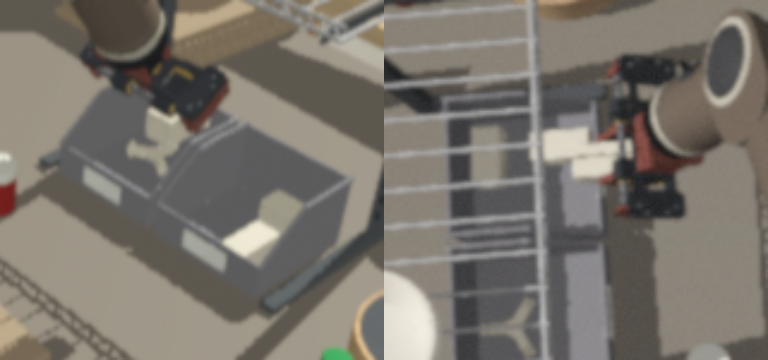

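The far bin holds the first prop, lying flat at (250,240), with the kept prop behind it at (283,210). The second prop is held at (165,125). The kept stilt sits at the back of the near bin.

```bash
python3 -m handwheel '[{"linear":[0,0.0006,0.034],"delta_rot":[-0.008,-0.009,0.003],"hand":0.35},{"linear":[0,0.0003,0.034],"delta_rot":[0,0,0],"hand":0.35},{"linear":[0,0.0003,0.034],"delta_rot":[0,0,0],"hand":0.35},{"linear":[0,0.0003,0.034],"delta_rot":[0,0,0],"hand":0.35},{"linear":[0,0,0.034],"delta_rot":[0,0,0],"hand":0.35},{"linear":[-0.007,0,0.0132],"delta_rot":[0,0,0],"hand":0.35},{"linear":[-0.007,0,0.0132],"delta_rot":[0,0,0],"hand":0.35},{"linear":[-0.007,0,0.0132],"delta_rot":[0,0,0],"hand":0.35},{"linear":[0,0,0],"delta_rot":[0,0,0],"hand":0.35},{"linear":[0,0,0],"delta_rot":[0,0,0],"hand":0.35}]'; python3 -c "
from h import *
go([595.5,272.9,26],94.35,.6)"
```

```text
time: 17.65
eef_pos: [596.8, 272.2, 46.3]
tcp_rot: [3.141, -0.596, 1.64]
ft_force: [-0.1, 0.5, -1.9]
finger_gap: 37.9
grasp_force: 24.9
t 17.65 at [596.8 272.2  46.3] gap 37.9 rot [ 0.004  0.004 -0.005] lin now [-0.0108 -0.0013  0.0173] lin after turn [-0.0108 -0.0013  0.0172] tool axes in world rows [[-0.06, 0.82, 0.56], [1.0, 0.08, -0.0], [-0.04, 0.56, -0.83]]
```

```bash
python3 -m handwheel '[{"linear":[-0.004,-0.001,0.0065],"delta_rot":[0,0,0],"hand":0.35},{"linear":[-0.004,0,0.0065],"delta_rot":[0,0,0],"hand":0.35},{"linear":[-0.002,0,0.003],"delta_rot":[0,0,0],"hand":0.35},{"linear":[0,0,0],"delta_rot":[0,0,0],"hand":0.35},{"linear":[0,0,0],"delta_rot":[0,0,0],"hand":0.35}]'; python3 -c "
from h import *
go([595.5,272.9,24],94.35,.6)"
```

```text
time: 18.27
eef_pos: [595.3, 273.1, 27.1]
tcp_rot: [-3.141, -0.596, 1.64]
ft_force: [0.0, 0.2, -2.0]
finger_gap: 37.8
grasp_force: 24.9
t 18.27 at [595.3 273.1  27.1] gap 37.8 rot [ 0.003  0.004 -0.005] lin now [-0.0019  0.0001  0.0024] lin after turn [-0.0019  0.0001  0.0024] tool axes in world rows [[-0.06, 0.82, 0.56], [1.0, 0.08, -0.0], [-0.04, 0.56, -0.83]]
```

Creep down until contact shows.

```bash
python3 -m handwheel '[{"linear":[-0.0011,0,0.0016],"delta_rot":[0,0,0],"hand":0.35},{"linear":[-0.0011,0,0.0016],"delta_rot":[0,0,0],"hand":0.35},{"linear":[0,0,0],"delta_rot":[0,0,0],"hand":0.35}]'; python3 -m handwheel '[{"linear":[-0.0006,0,0.0008],"delta_rot":[0,0,0],"hand":0.35},{"linear":[0,0,0],"delta_rot":[0,0,0],"hand":0.35}]'
```

```text
time: 18.65
eef_pos: [595.5, 272.9, 23.2]
tcp_rot: [3.142, -0.596, 1.64]
ft_force: [1.1, -0.3, -0.6]
finger_gap: 37.9
grasp_force: 24.9
time: 18.9
eef_pos: [595.7, 273.1, 22.8]
tcp_rot: [3.141, -0.596, 1.641]
ft_force: [0.2, -1.9, 4.9]
finger_gap: 37.7
grasp_force: 25.0
```

```bash
python3 -m handwheel '[{"linear":[0,0,0],"delta_rot":[0,0,0],"hand":0.6},{"linear":[0,0,0],"delta_rot":[0,0,0],"hand":0.6},{"linear":[0,0,0],"delta_rot":[0,0,0],"hand":0.6},{"linear":[0.004,0,-0.006],"delta_rot":[0,0,0],"hand":0.6},{"linear":[0.0128,0,-0.0186],"delta_rot":[0,0,0],"hand":0.6},{"linear":[0.018,0,-0.027],"delta_rot":[0,0,0],"hand":0.6},{"linear":[0,0,-0.05],"delta_rot":[0,0,0],"hand":0.6},{"linear":[0,0,-0.05],"delta_rot":[0,0,0],"hand":0.6},{"linear":[0,0,-0.05],"delta_rot":[0,0,0],"hand":0.6}]'; python3 - <<'E'
from h import *
from plant import read_camera
go([454,-317,120],90,.6)
c=read_camera('scene');cv2.imwrite('pics/b4.png',cv2.resize(c['color'][150:300,290:450,::-1],None,fx=3,fy=3))
E
```

```text
time: 20.02
eef_pos: [601.1, 188.2, 211.7]
tcp_rot: [3.14, -0.595, 1.642]
ft_force: [-0.2, 0.4, 0.4]
finger_gap: 52.6
grasp_force: 0.0
t 20.02 at [601.1 188.2 211.7] gap 52.6 rot [-0.038  0.005  0.059] lin now [-0.4601 -0.1823 -0.201 ] lin after turn [-0.4688 -0.1471 -0.2096] tool axes in world rows [[0.0, 0.83, 0.56], [1.0, -0.0, 0.0], [0.0, 0.56, -0.83]]
```

View pics/b4.png

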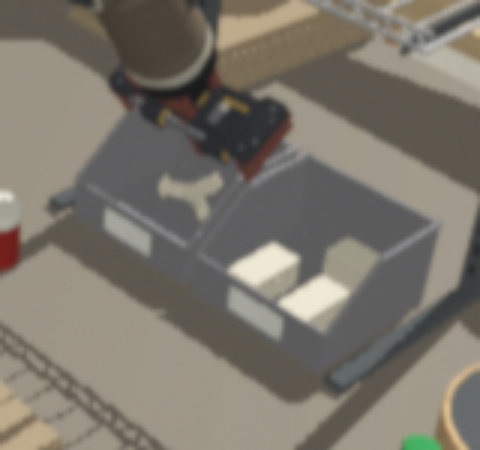

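Both props lie in the far bin at (265,270) and (315,300). Next is the stilt.

```bash
python3 -m handwheel '[{"linear":[0,0,-0.02],"delta_rot":[-0.038,0.005,0.059],"hand":0.6},{"linear":[-0.05,-0.0163,-0.021],"delta_rot":[0,0,0],"hand":0.6},{"linear":[-0.05,-0.0163,-0.021],"delta_rot":[0,0,0],"hand":0.6},{"linear":[-0.05,-0.0163,-0.021],"delta_rot":[0,0,0],"hand":0.6},{"linear":[-0.05,-0.0163,-0.021],"delta_rot":[0,0,0],"hand":0.6},{"linear":[-0.05,-0.0163,-0.021],"delta_rot":[0,0,0],"hand":0.6},{"linear":[-0.05,-0.0163,-0.021],"delta_rot":[0,0,0],"hand":0.6},{"linear":[-0.05,-0.0163,-0.021],"delta_rot":[0,0,0],"hand":0.6},{"linear":[-0.05,-0.0163,-0.021],"delta_rot":[0,0,0],"hand":0.6},{"linear":[0,0,0],"delta_rot":[0,0,0],"hand":0.6}]'; python3 - <<'E'
from h import *
from plant import status
print(status.get_state()['qpos'].round(2))
go([454,-317,70],90,.6)
E
```

```text
time: 21.32
eef_pos: [469.5, -252.5, 137.3]
tcp_rot: [-3.137, -0.598, 1.56]
ft_force: [0.0, 0.9, 0.2]
finger_gap: 52.6
grasp_force: 0.0
[ 1.03  0.66 -0.49  1.63 -0.21  1.26  0.67]
t 21.32 at [ 469.5 -252.5  137.3] gap 52.6 rot [ 0.002  0.002 -0.009] lin now [-0.0914 -0.0148  0.0193] lin after turn [-0.0913 -0.0155  0.0191] tool axes in world rows [[0.0, 0.83, 0.56], [1.0, -0.0, 0.0], [0.0, 0.56, -0.83]]
```

```bash
python3 - <<'E'
from h import *
for n in('0','2'):
    W=cloud(pickle.load(open(f'top{n}.pkl','rb'))).reshape(-1,3)
    P=W[(np.hypot(W[:,0]-455,W[:,1]+340)<60)&(W[:,2]>27)&(W[:,2]<50)]; print(len(P),P.mean(0),P.min(0),P.max(0))
E
python3 -m handwheel '[{"linear":[-0.0305,-0.0052,0.0064],"delta_rot":[0,0,0],"hand":0.6},{"linear":[-0.0305,-0.0052,0.0064],"delta_rot":[0,0,-0.009],"hand":0.6},{"linear":[-0.0305,-0.0052,0.0064],"delta_rot":[0,0,0],"hand":0.6},{"linear":[0,0,0],"delta_rot":[0,0,0],"hand":0.6},{"linear":[0,0,0],"delta_rot":[0,0,0],"hand":0.6}]'; python3 - <<'E'
from h import *
go([454,-317,23],90,.6)
E
```

```text
175 [ 452.29485089 -338.56099489   36.05061543] [ 414.55079287 -363.33941231   27.70448486] [ 491.47986639 -296.01449269   47.95366632]
179 [ 452.62631239 -338.92582758   36.18064334] [ 414.42230823 -364.38095602   27.43114532] [ 491.55619361 -296.43636944   46.69058818]
time: 21.95
eef_pos: [456.9, -310.4, 71.9]
tcp_rot: [3.136, -0.601, 1.582]
ft_force: [0.4, 0.6, 1.1]
finger_gap: 53.1
grasp_force: 0.0
t 21.95 at [ 456.9 -310.4   71.9] gap 53.1 rot [-0.001 -0.001  0.009] lin now [-0.0331 -0.0032  0.0366] lin after turn [-0.0331 -0.0029  0.0367] tool axes in world rows [[0.0, 0.83, 0.56], [1.0, -0.0, 0.0], [0.0, 0.56, -0.83]]
```

```bash
python3 -m handwheel '[{"linear":[-0.0112,-0.0015,0.0162],"delta_rot":[0,0,0.004],"hand":0.6},{"linear":[-0.0112,-0.0014,0.0162],"delta_rot":[0,0,0.004],"hand":0.6},{"linear":[-0.0048,0,0.007],"delta_rot":[0,0,0],"hand":0.6},{"linear":[0,0,0],"delta_rot":[0,0,0],"hand":0.6},{"linear":[0,0,0],"delta_rot":[0,0,0],"hand":0.6}]' 20; python3 - <<'E'
from h import *
go([454,-311,23],90,.6)
E
```

```text
time: 22.58
eef_pos: [452.9, -312.0, 22.1]
tcp_rot: [-3.14, -0.601, 1.57]
ft_force: [-0.1, -0.6, 0.2]
finger_gap: 52.7
grasp_force: 0.0
t 22.57 at [ 452.9 -312.    22.1] gap 52.7 rot [-0.002 -0.001 -0.001] lin now [ 0.0013  0.0011 -0.0002] lin after turn [ 0.0013  0.0011 -0.0002] tool axes in world rows [[0.0, 0.83, 0.56], [1.0, -0.0, 0.0], [0.0, 0.56, -0.83]]
```

```bash
python3 -m handwheel '[{"linear":[0.001,0.001,0],"delta_rot":[0,0,0],"hand":0.08},{"linear":[0,0,0],"delta_rot":[0,0,0],"hand":0.08},{"linear":[0,0,0],"delta_rot":[0,0,0],"hand":0.08},{"linear":[0,0,0],"delta_rot":[0,0,0],"hand":0.08},{"linear":[0,0,0],"delta_rot":[0,0,0],"hand":0.08},{"linear":[0,0,0],"delta_rot":[0,0,0],"hand":0.08},{"linear":[0,0,0],"delta_rot":[0,0,0],"hand":0.08},{"linear":[0,0,0],"delta_rot":[0,0,0],"hand":0.08},{"linear":[0.0028,0,-0.0041],"delta_rot":[0,0,0],"hand":0.08},{"linear":[0.0112,0,-0.0165],"delta_rot":[0,0,0],"hand":0.08}]' 20; python3 -m handwheel '[{"linear":[0.0224,0,-0.033],"delta_rot":[0,0,0],"hand":0.08},{"linear":[0.0224,0,-0.033],"delta_rot":[0,0,0],"hand":0.08},{"linear":[0.0224,0,-0.033],"delta_rot":[0,0,0],"hand":0.08},{"linear":[0,0,0],"delta_rot":[0,0,0],"hand":0.08}]';python3 - <<'E'
from h import *
go([449.4,162.8,230],94.35,.6)
E
```

```text
time: 23.82
eef_pos: [453.4, -310.9, 48.0]
tcp_rot: [-3.138, -0.602, 1.569]
ft_force: [0.7, 0.3, -0.3]
finger_gap: 18.1
grasp_force: 17.5
time: 24.32
eef_pos: [455.7, -312.8, 172.0]
tcp_rot: [3.137, -0.596, 1.574]
ft_force: [-0.5, 0.2, -2.1]
finger_gap: 18.1
grasp_force: 17.5
t 24.32 at [ 455.7 -312.8  172. ] gap 18.1 rot [ 0.045  0.004 -0.06 ] lin now [ 0.4262 -0.0059  0.2188] lin after turn [0.4245 0.0298 0.2201] tool axes in world rows [[-0.06, 0.82, 0.56], [1.0, 0.08, -0.0], [-0.04, 0.56, -0.83]]
```

```bash
python3 -m handwheel '[{"linear":[0,0,0],"delta_rot":[0.045,0.004,-0.06],"hand":0.08},{"linear":[0.0425,0.003,0.022],"delta_rot":[0,0,0],"hand":0.08},{"linear":[0.0425,0.003,0.022],"delta_rot":[0,0,0],"hand":0.08},{"linear":[0.0425,0.003,0.022],"delta_rot":[0,0,0],"hand":0.08},{"linear":[0.0425,0.003,0.022],"delta_rot":[0,0,0],"hand":0.08},{"linear":[0.0425,0.003,0.022],"delta_rot":[0,0,0],"hand":0.08},{"linear":[0.0425,0.003,0.022],"delta_rot":[0,0,0],"hand":0.08},{"linear":[0.0425,0.003,0.022],"delta_rot":[0,0,0],"hand":0.08},{"linear":[0,0,0],"delta_rot":[0,0,0],"hand":0.08}]'; python3 - <<'E'
from h import *
from plant import status,read_camera
print(status.get_state()['qpos'].round(2))
go([449.4,162.8,230],94.35,.6)
c=read_camera('scene');a=cv2.resize(c['color'][140:300,230:400,::-1],None,fx=2.3,fy=2.3)
c=read_camera('top');b=cv2.resize(c['color'][180:340,150:320,::-1],None,fx=2.3,fy=2.3)
cv2.imwrite('pics/b5.png',np.hstack([a,b]))
E
```

```text
time: 25.45
eef_pos: [449.0, 24.8, 210.7]
tcp_rot: [-3.137, -0.605, 1.649]
ft_force: [0.1, -1.1, -0.5]
finger_gap: 12.8
grasp_force: 25.4
[ 0.83  0.37 -0.68  1.95 -0.4   1.1   0.46]
t 25.45 at [449.   24.8 210.7] gap 12.8 rot [-0.007 -0.005  0.002] lin now [0.1241 0.0116 0.0623] lin after turn [0.1244 0.0109 0.0618] tool axes in world rows [[-0.06, 0.82, 0.56], [1.0, 0.08, -0.0], [-0.04, 0.56, -0.83]]
```

View pics/b5.png

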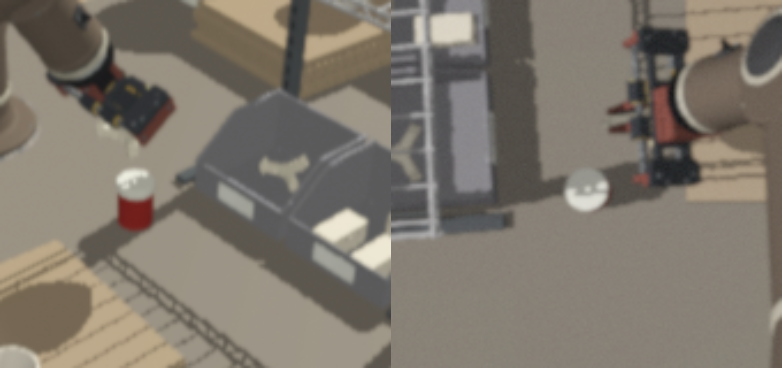

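```bash
python3 - <<'E'
from h import *
from plant import read_camera,status
s=status.get_state();C=Ro.from_euler('xyz',s['tcp_rot']).as_matrix();print(s['ft_force'],s['finger_gap'])
c=read_camera('scene');cv2.imwrite('pics/b6.png',cv2.resize(c['color'][165:225,250:330,::-1],None,fx=9,fy=9,interpolation=cv2.INTER_CUBIC))
W=cloud(c)[165:225,250:330]; L=(W-s['eef_pos'])@C
k=(abs(L)<90).all(-1)&(c['color'][165:225,250:330].min(-1)>110)
for p,q in zip(np.argwhere(k),L[k].round()): print(p[::-1],q,end=' ')
E
```

```text
[ 0.2245011  -0.43838401 -0.11708665] 13.031731189781526
[23 28] [-26. -30. -44.] [22 29] [-30. -33. -40.] [23 29] [-27. -34. -37.] [24 29] [-27. -25. -43.] [21 30] [-34. -35. -39.] [22 30] [-32. -32. -40.] [23 30] [-30. -33. -34.] [24 30] [-29. -27. -38.] [25 30] [-26. -27. -34.] [26 30] [-34.  19. -85.] [22 31] [-35. -28. -41.] [23 31] [-33. -27. -39.] [24 31] [-32. -23. -40.] [25 31] [-30. -21. -39.] [26 31] [-27. -21. -35.] [27 31] [-26. -18. -35.] [21 32] [-39. -29. -41.] [22 32] [-37. -29. -37.] [23 32] [-35. -27. -35.] [24 32] [-33. -26. -33.] [25 32] [-32. -19. -37.] [26 32] [-30. -18. -36.] [27 32] [-29. -12. -39.] [28 32] [-26. -15. -32.] [29 32] [-34.  31. -83.] [30 32] [-23.  -7. -34.] [31 32] [-20.  -9. -28.] [32 32] [-18.  -8. -26.] [21 33] [-40. -33. -32.] [22 33] [-40. -26. -38.] [23 33] [-37. -26. -34.] [24 33] [-36. -22. -35.] [25 33] [-34. -20. -33.] [26 33] [-32. -17. -34.] [27 33] [-30. -15. -32.] [28 33] [-29. -11. -33.] [29 33] [-27.  -9. -33.] [30 33] [-25.  -7. -31.] [31 33] [-24.  -3. -32.] [32 33] [-21.  -3. -29.] [33 33] [-20.   1. -30.] [22 34] [-41. -29.
[... 1306 characters left out ...]
 [36 39] [-32.  32. -40.] [37 39] [-30.  34. -39.] [38 39] [-28.  36. -38.] [40 39] [-34.  80. -85.] [34 40] [-37.  25. -34.] [35 40] [-36.  31. -39.] [36 40] [-34.  34. -39.] [37 40] [-32.  33. -34.] [38 40] [-30.  36. -34.] [39 40] [-28.  37. -32.] [34 41] [-39.  25. -32.] [35 41] [-39.  35. -41.] [36 41] [-36.  35. -37.] [37 41] [-34.  37. -36.] [38 41] [-32.  38. -34.] [34 42] [-41.  28. -32.] [35 42] [-40.  34. -36.] [36 42] [-38.  36. -35.] [37 42] [-36.  34. -29.] [38 42] [-34.  36. -28.] [35 43] [-42.  31. -30.] [36 43] [-41.  38. -34.] [37 43] [-39.  38. -31.] [38 43] [-37.  40. -30.] [35 44] [-44.  31. -27.] [36 44] [-42.  35. -28.] [37 44] [-40.  35. -24.] [36 45] [-44.  36. -26.]
```

View pics/b6.png

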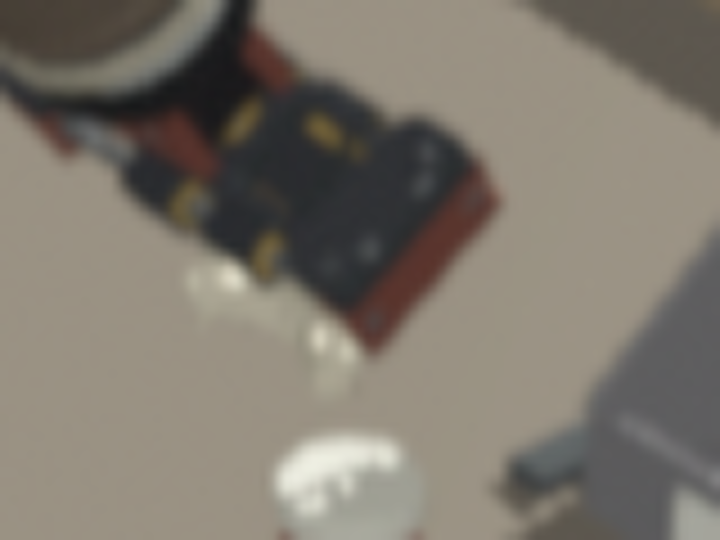

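The stilt is still gripped by one arm and level: its rear arm tips at (215,285) and (335,350) lie 50 behind and 8 above the TCP, as they must. I carry on to the near bin.

```bash
python3 -m handwheel '[{"linear":[0.0414,0.0038,0.0207],"delta_rot":[-0.007,-0.005,0.002],"hand":0.08},{"linear":[0.0414,0.0038,0.0207],"delta_rot":[0,0,0],"hand":0.08},{"linear":[0.0414,0.0038,0.0207],"delta_rot":[0,0,0],"hand":0.08},{"linear":[0,0,0],"delta_rot":[0,0,0],"hand":0.08},{"linear":[0,0,0.035],"delta_rot":[0,0,0],"hand":0.08},{"linear":[0,0,0.035],"delta_rot":[0,0,0],"hand":0.08},{"linear":[0,0,0.035],"delta_rot":[0,0,0],"hand":0.08},{"linear":[0,0,0],"delta_rot":[0,0,0],"hand":0.08}]'; python3 - <<'E'
from h import *
from plant import status
print(status.get_state()['qpos'].round(2))
go([441.7,264.2,82],94.35,.6)
E
```

```text
time: 26.6
eef_pos: [446.6, 217.4, 140.6]
tcp_rot: [-3.136, -0.601, 1.638]
ft_force: [-0.1, -0.3, -0.6]
finger_gap: 13.2
grasp_force: 25.2
[ 0.49  0.45 -0.78  2.09 -0.46  0.69  0.21]
t 26.6 at [446.6 217.4 140.6] gap 13.2 rot [-0.    -0.001 -0.007] lin now [ 0.0056 -0.0013  0.0749] lin after turn [ 0.0057 -0.0013  0.0749] tool axes in world rows [[-0.06, 0.82, 0.56], [1.0, 0.08, -0.0], [-0.04, 0.56, -0.83]]
```

```bash
python3 -m handwheel '[{"linear":[0.0028,-0.0006,0.0375],"delta_rot":[0,0,0],"hand":0.08},{"linear":[0.0028,-0.0006,0.0375],"delta_rot":[0,0,0],"hand":0.08},{"linear":[0,0,0],"delta_rot":[0,0,0],"hand":0.08},{"linear":[-0.01,0,0.0147],"delta_rot":[0,0,0],"hand":0.08},{"linear":[-0.01,0,0.0147],"delta_rot":[0,0,0],"hand":0.08},{"linear":[0,0,0],"delta_rot":[0,0,0],"hand":0.08},{"linear":[0,0,0],"delta_rot":[0,0,0],"hand":0.08}]'; python3 - <<'E'
from h import *
from plant import status
print(status.get_state()['qpos'].round(2))
go([441.7,264.2,14],94.35,.6)
E
```

```text
time: 27.48
eef_pos: [444.4, 264.2, 49.1]
tcp_rot: [3.14, -0.6, 1.64]
ft_force: [0.0, 0.0, -1.1]
finger_gap: 12.6
grasp_force: 25.1
[ 0.35  0.63 -0.75  2.14 -0.44  0.42  0.2 ]
t 27.48 at [444.4 264.2  49.1] gap 12.6 rot [ 0.005  0.    -0.006] lin now [-0.0196 -0.0028  0.0291] lin after turn [-0.0196 -0.0027  0.0291] tool axes in world rows [[-0.06, 0.82, 0.56], [1.0, 0.08, -0.0], [-0.04, 0.56, -0.83]]
```

```bash
python3 -m handwheel '[{"linear":[-0.0065,-0.0014,0.0097],"delta_rot":[0,0,0],"hand":0.08},{"linear":[-0.0065,-0.0014,0.0097],"delta_rot":[0,0,0],"hand":0.08},{"linear":[-0.0045,0,0.0066],"delta_rot":[0,0,0],"hand":0.08},{"linear":[0,0,0],"delta_rot":[0,0,0],"hand":0.08},{"linear":[0,0,0],"delta_rot":[0,0,0],"hand":0.08}]'; python3 -m handwheel '[{"linear":[-0.0011,0,0.0016],"delta_rot":[0,0,0],"hand":0.08},{"linear":[0,0,0],"delta_rot":[0,0,0],"hand":0.08},{"linear":[0,0,0],"delta_rot":[0,0,0],"hand":0.08}]'
```

```text
time: 28.1
eef_pos: [440.2, 265.2, 16.3]
tcp_rot: [-3.141, -0.6, 1.64]
ft_force: [-0.5, -0.0, 0.5]
finger_gap: 12.7
grasp_force: 22.6
time: 28.48
eef_pos: [440.3, 265.3, 15.2]
tcp_rot: [3.141, -0.6, 1.641]
ft_force: [-1.3, -4.1, 9.5]
finger_gap: 12.9
grasp_force: 22.1
```

Contact. Release, rise and back out.

```bash
python3 -m handwheel '[{"linear":[0,0,0],"delta_rot":[0,0,0],"hand":0.45},{"linear":[0,0,0],"delta_rot":[0,0,0],"hand":0.45},{"linear":[0,0,0],"delta_rot":[0,0,0],"hand":0.45},{"linear":[0.004,0,-0.006],"delta_rot":[0,0,0],"hand":0.45},{"linear":[0.0128,0,-0.0186],"delta_rot":[0,0,0],"hand":0.45},{"linear":[0.0185,0,-0.027],"delta_rot":[0,0,0],"hand":0.45},{"linear":[0,0,-0.05],"delta_rot":[0,0,0],"hand":0.45},{"linear":[0,0,-0.05],"delta_rot":[0,0,0],"hand":0.45},{"linear":[0,0,-0.05],"delta_rot":[0,0,0],"hand":0.45}]'; python3 -m handwheel '[{"linear":[-0.04,0,-0.03],"delta_rot":[0,0,0],"hand":0.45},{"linear":[-0.04,0,-0.03],"delta_rot":[0,0,0],"hand":0.45},{"linear":[-0.04,0,-0.03],"delta_rot":[0,0,0],"hand":0.45},{"linear":[-0.04,0,-0.03],"delta_rot":[0,0,0],"hand":0.45},{"linear":[0,0,0],"delta_rot":[0,0,0],"hand":0.45},{"linear":[0,0,0],"delta_rot":[0,0,0],"hand":0.45}]'; python3 - <<'E'
from h import *
from plant import read_camera
a=read_camera('scene')['color'][:,:,::-1]
a=cv2.resize(a[150:350,140:460],(800,500),interpolation=cv2.INTER_CUBIC)
cv2.imwrite('pics/end.png',a)
E
```

```text
time: 29.6
eef_pos: [445.9, 179.9, 202.8]
tcp_rot: [3.141, -0.599, 1.641]
ft_force: [0.6, 0.4, -0.2]
finger_gap: 39.3
grasp_force: 0.0
time: 30.35
eef_pos: [460.0, -18.0, 210.1]
tcp_rot: [-3.142, -0.6, 1.641]
ft_force: [0.9, 0.0, -0.3]
finger_gap: 39.1
grasp_force: 0.0
```

View pics/end.png

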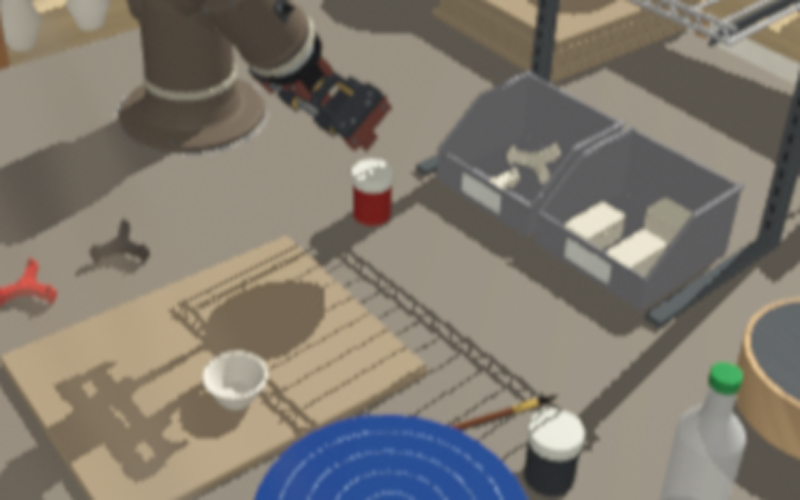

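The near bin shows the stilt low at the front (505,180), with the kept one behind it (535,157). The far bin holds three props. The dish, jar and brush are unmoved and the arm is clear, so I hand in.

```bash
python3 -c "
from plant import bot
print(bot.job_done())"
```

```text
the job is handed in; nothing more can be done
None
```

Both props are in the far props' bin and the stilt is in the near stilts' bin, each let go at or within about 2 mm of the bin floor. In the last picture the dish, jar and brush sit where they were; the job was handed in at about 30 s, and the verdict was not shown.

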